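Hook the drying cabinet's sprung hatch down onto its catch

TASK

Take the hook pole from its rest, hook it into the ring on the drying cabinet's sprung hatch and gently draw the hatch down until its catch has clicked and it stays open by itself. Work the hatch only with the pole, pull no harder than the ring bears, then unhook the pole and put it back in its rest the way it lay. Leave the glue bottle, the orange paint bottle and the roll of tape as they are.

Things in the scene. Friction and masses are not known exactly. Their poses are not given: they have to be found in the camera images.
- pole_grip (a point): Centre of the hook pole's wooden handle, 130 mm long, 18 wide, 24 high, to be grasped across the 18 mm at its middle. Own x runs along the pole to the hook, z is up as it lies. Before the handle a round steel shaft of radius 4 mm steps up 18 mm and runs on level to the bend of the hook at x = 135, z = 18 mm. Behind, the pole ends at x = -77 mm. Mass about 0.12 kg.
- hook (a point): The bend of the hook pole: on the raised shaft's axis, own x = 135, z = +18 mm from the handle centre; axes as for the handle centre. From here the smooth 6 mm thick hook points straight down (own -z) and ends 37 mm below this point, its very end bent back 3 mm towards the handle. Pulled level with the handle's axis it does not twist in the grip.
- pole: The whole hook pole; origin and axes as for the handle centre.
- rest: The pole's rest, fixed: wooden base 150 x 60 x 12 mm with two steel forks at own x = +52 and -52 mm that carry the handle: flat bottom 65 mm high, sides flaring from 22 mm apart below to 41 mm at the prong ends 89 mm high. Origin: centre of its underside. The pole lies with the handle's flat underside in both forks, hook at the rest's +x end, handle centre at y = 0, z = 77 mm.
- cabinet: Plywood drying cabinet, fixed, 110 deep (x) x 220 wide (y) x 200 mm high, closed in front by the hatch. Origin: on the table under the hatch's hinge line, which runs along own y at x = 0, z = 35 mm; front looks along own -x. A steel bracket beside the hatch's +y edge, up to own y = 131 mm and x = -135 mm, carries the catch and a rubber buffer.
- ring (a point): Centre of the hole of the steel ring on the hatch's front, moving with it; own axes parallel to the cabinet's when shut, turning with the hatch. Wire 5 mm thick, hole 35 mm across; the ring is rigid on the hatch. When shut this centre lies 20 mm before and 156 mm above the hinge line and 16 mm before the hatch's face. The ring bears at most 18 N from the pole.
- ring_top (a point): Outermost point of the ring (wire axis), moving with the hatch. When shut it lies 14 mm before and 14 mm above the ring's centre: the ring slopes 45 degrees up and forward, so that the hook drops through it from above. 34 mm before and 170 mm above the hinge line when shut.
- hatch (a joint): Opening of the hatch (190 wide x 150 x 8 mm), rad: 0 shut and upright, grows as its top comes forward and down. A spring shuts it (about 1 N at the ring). A catch holds it open somewhere from 0.45 to 0.95 rad, to be felt: passing it takes 4 to 11 N of level pull at the ring, the pull then drops and climbs again on a rubber buffer; by 13 N it is surely caught. Let go before that, it swings shut.
- glue: Bystander: white glue bottle with a red cap and a blue and red label, 52 mm across, 130 mm high, standing loose. Origin: centre of its underside.
- orange_bottle: Bystander: orange dropper bottle with a white cap, 25 mm across, 79 mm high, standing loose. Origin: centre of its underside.
- tape: Bystander: roll of blue masking tape lying flat, 55 mm across, 18 mm high, loose. Origin: centre of its underside.

How it is judged (in metres and radians):
On the way, in this order (a step that is already met when the one before it is completed fails the run):
1. the pole is lifted out of its rest, the hatch still shut (z of pole_grip in the frame of rest above 0.11 m and value of joint hatch below 0.1 rad), for 0.1 s.
2. the hatch is drawn down past 0.35 rad by the pole (value of joint hatch above 0.35 rad and contact force between pole and hatch above 0.5 N), for 0.1 s.
At the end, for the whole second after the job is handed in: The hatch stays open by itself on its catch, beyond 0.42 rad and still; the pole lies free and still in both forks of its rest the way it lay, hook down and at the rest's +x end, handle centre within 20 mm along, 6 mm across and 5 mm in height of its place (value of joint hatch above 0.42 rad and velocity of joint hatch between -0.05 and 0.05 rad/s and contact force between pole and hatch below 0.1 N and x of pole_grip in the frame of rest between -0.02 and 0.02 m and y of pole_grip in the frame of rest between -0.006 and 0.006 m and z of pole_grip in the frame of rest between 0.072 and 0.082 m and x of hook in the frame of rest above 0.1 m and angle between pole_grip's own z axis and vertical below 0.5 rad and linear speed of pole below 0.03 m/s); the robot touches nothing.
It fails at once if the pole loads the hatch with more than 18 N (contact force between pole and hatch above 18 N).
It fails at once if the robot itself touches the hatch (contact force between any of the fingers, the arm and hatch above 1 N).
It fails at once if a bystander is moved more than 20 mm or tipped (distance of any of glue, orange_bottle, tape from where it was at the start of the episode above 0.02 m or angle between any of glue, orange_bottle, tape's own z axis and vertical above 0.4 rad).
It also fails if it takes over 69 s, if anything falls off the work surface, if the arm or the gripper's body presses on something with over 40 N, if the wrist force passes 120 N, or if a joint passes its speed limit or range.

ROBOT

A 6-joint arm with a two-finger parallel gripper is mounted at the origin on a cart in front of the work surface, level with it; the furniture and walls round the work are solid. World frame = base frame: x ahead of the robot, y to its left, z up, the work surface at z = 0. Lengths are in mm, angles in rad, forces in N, time in s.
With the tool pointing down it reaches from about 350 to 775 mm from the base axis. Payload 7.3 kg.
Tool frame: the origin (TCP) lies between the finger pads; the fingertips stand 25 mm ahead of it and the grasp point (between the pads) lies 6 mm ahead of it; z points along the fingers, y is the line along which they close (so a half turn about z gives the same grasp; the last joint's range is limited). The gripper opens to 92 mm and grips with 3 to 60 N. Pads are 19 mm wide; open, the fingers measure 130 mm over their backs; the gripper's body (75 mm by 190 mm) begins 47 mm behind the grasp point.
Start: joints at [1.023, 0.342, 1.524, -0, 1.275, -0.146], TCP at [205.301, 483.212, 251.741] pointing down, gripper open.
Joint ranges: [-2.53, 2.53], [-0.77, 2.02], [0.04, 2.7], [-1, 4.14], [0.28, 2.66], [-3.11, 3.11]. Speed limits (rad/s): [2.57, 2.57, 3.14, 3.14, 3.14, 3.14].

INTERFACE

Orientations are given as [roll, pitch, yaw] about the fixed x, y, z axes, in that order (R = Rz(yaw) Ry(pitch) Rx(roll)).
In Python, from plant import bot gives the robot as it stands.
- The arm moves only by the tool play_rows, never from a script. Its argument "commands" is a list of rows, each an object of numbers: "x", "y", "z": the shift along the tool's x, y, z in m; "twist": the turn about the tool's z in degrees. In form: [{"x": .., "y": .., "z": .., "twist": ..}, ...]. A call has exactly 8 rows; each row is the pose to reach, as a shift and turn from the pose commanded when the call began, along the tool's axes at that moment; what a row does not reach only later rows make up. A row lasts 1/10 s, in which the tool goes at most 50 mm and 8.59 degrees, less where a joint would pass 70% of its speed; a pose out of reach is approached as far as the arm can. A call with a gripper value outside its range is refused whole. "jaw" is the closure, from 0 (fully open) to 1 (shut), set as the call begins (left out, the last holds). The fingers move at their own pace and stop on an object; the grip force is fixed at half the most. Time passes only in rows, so rows that repeat a pose let the fingers close, or fill a call up. It gives the time, the measured TCP pose, the force, the opening and the grip force at its end, in the units of the state.
- bot.get_obs(): the state, without advancing time (a new reading comes with each control period).
- bot.capture(name): name is "scene" or "top" or "wrist"; returns a dict with "pixels" (420x560x3 uint8, red, green, blue), "fx", "fy", "cx", "cy" (pixels), "k1" (the pictures are not rectified: a ray, as slopes to the right and down, at radius r is drawn at 1 + k1 r^2 times it, then the intrinsics apply), "eye" and "rotation" of the camera in the world. Camera axes: x right, y down, z forward; pixel columns grow to the right and rows downward; lengths in mm; the calibration is good to about 2 mm. A picture is of the moment at which its call begins. There is no depth.
- bot.close_job(): hands the job in; it is judged then, once.
The state is a dict: "time": time; "joint_positions": joint angles; "dq": joint speeds; "tau": joint torques, N m; "tool_pos": TCP position; "tcp_rot": TCP orientation; "contact_force": force on the tool from outside, world axes, zero at the start; "moment": the same for the moment, N m; "grip_width": finger opening in mm; "finger_force": force on a finger pad.
Only numpy, scipy, OpenCV 4.12 (cv2) and the standard library are available. Lean on these libraries where they do the work, as an engineer would, in place of code of your own. Each camera call takes 0.05 s, during which the arm holds its last target. There are 200 camera calls.

## Working session

There is one attempt and no reset: what is moved stays moved. The work goes in short steps, Python scripts to look and compute and a tool call to move; the robot and the scene stay as the last step left them, time stands still between calls to the robot, and variables do not carry over. Pictures are saved under pics/ and viewed, at most 15 in all, crops included, and the job is handed in when it is done.

Besides the shell and the picture viewer there is one more tool, called after ">>>" in YAML: its name, and indented under it one key for each argument. play_rows: Moves the arm, as the interface text tells. Its arguments: {"type":"object","properties":{"commands":{"type":"array"},"jaw":{"type":"number"}},"required":["commands"]}

```bash
mkdir -p pics; cat > h.py <<'E'
import numpy as np, cv2
from plant import bot
def save(c,name): cv2.imwrite('pics/'+name,c['pixels'][:,:,::-1])
def ray(c,u,v):
    x=(u-c['cx'])/c['fx'];y=(v-c['cy'])/c['fy']
    a,b=x,y
    for _ in range(20):
        s=1+c['k1']*(a*a+b*b);a,b=x/s,y/s
    d=np.array(c['rotation'])@np.array([a,b,1.]);return np.array(c['eye']),d/np.linalg.norm(d)
def plane(c,u,v,z):
    e,d=ray(c,u,v);return e+d*(z-e[2])/d[2]
def tri(rs):
    A=0;b=0
    for e,d in rs:
        P=np.eye(3)-np.outer(d,d);A=A+P;b=b+P@e
    return np.linalg.solve(A,b)
def proj(c,p):
    q=np.array(c['rotation']).T@(np.array(p)-np.array(c['eye']));a,b=q[0]/q[2],q[1]/q[2]
    s=1+c['k1']*(a*a+b*b);return c['fx']*a*s+c['cx'],c['fy']*b*s+c['cy']
E
python3 - <<'E'
from h import *
import pickle
for n in ['scene','top']:
    c=bot.capture(n);save(c,n+'0.png');pickle.dump(c,open(n+'0.pkl','wb'))
    print(n,c['eye'],c['rotation'],c['fx'],c['k1'])
o=bot.get_obs();print(o)
E
```

```text
scene [ 148.99276881 -518.23830405  927.21702117] [-2.33514497  0.01782331 -0.57542036] 456.9530799654844 0.025520988210932433
top [ 378.77347887  147.79816557 1295.51034427] [-2.96562617  0.00542284 -1.58819486] 478.51956587606 -0.15709465331364378
{'time': 0.1, 'joint_positions': array([ 1.02298448e+00,  3.42606055e-01,  1.52490350e+00, -9.07505436e-06,
        1.27542060e+00, -1.46053965e-01]), 'dq': array([-3.85141233e-05, -2.74457090e-03, -2.15082331e-03, -6.53317663e-04,
       -1.47135053e-03, -6.53529660e-05]), 'tau': array([ 2.63617840e-04, -4.32006347e+01, -2.44692850e+01,  7.16845924e-02,
        5.27422631e-02, -5.83876295e-05]), 'tool_pos': array([205.12914212, 482.90967481, 251.14511667]), 'tcp_rot': array([-3.14026812e+00, -1.86068227e-04,  2.73983730e+00]), 'contact_force': array([ 0.39977164,  0.79507737, -0.58257615]), 'moment': array([-0.05237795,  0.04737638, -0.01720809]), 'finger_force': 0.0, 'grip_width': 91.8978076639725}
```

View pics/scene0.png

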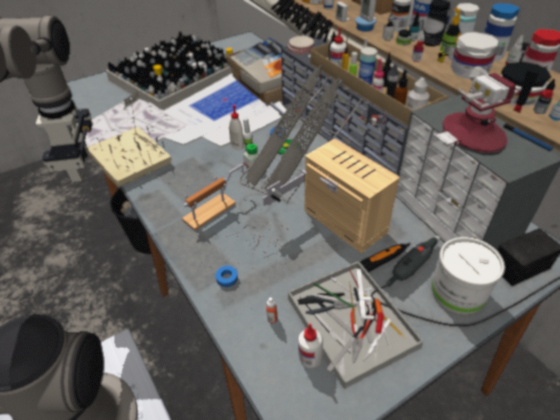

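View pics/top0.png

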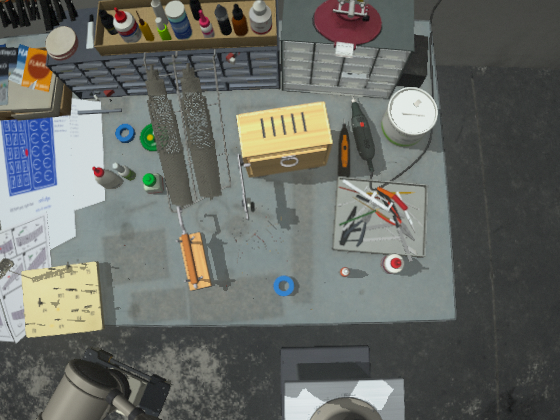

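The scene view shows the handle at (207,192), the rest base at (210,210), the cabinet at (350,190) and the tape at (227,275). The top view shows the handle near (195,260) with the hook towards (180,207), the ring near (290,160) and the bracket post at (248,190).

```bash
sed -i "s/^from plant/from scipy.spatial.transform import Rotation as Ro\nfrom plant/; s/np.array(c\['rotation'\])/Ro.from_euler('xyz',c['rotation']).as_matrix()/" h.py
python3 - <<'E'
from h import *
import pickle
T=pickle.load(open('top0.pkl','rb'));S=pickle.load(open('scene0.pkl','rb'))
def crop(c,x,y,w=100,h=75,k=4): return cv2.resize(c['pixels'][y:y+h,x:x+w,::-1],None,fx=k,fy=k,interpolation=cv2.INTER_CUBIC)
m=np.vstack([np.hstack([crop(T,150,200,100,100,3)[:, :],crop(T,235,100,100,100,3)]),np.hstack([crop(S,180,150,100,100,3),crop(S,300,140,100,100,3)])])
cv2.imwrite('pics/m.png',m)
print(plane(T,195,260,89),plane(S,207,192,89),plane(T,180,207,95))
E
```

```text
[468.99583937 378.80135216  89.        ] [469.94256895 379.27038646  89.        ] [605.25894236 418.46467903  95.        ]
```

View pics/m.png

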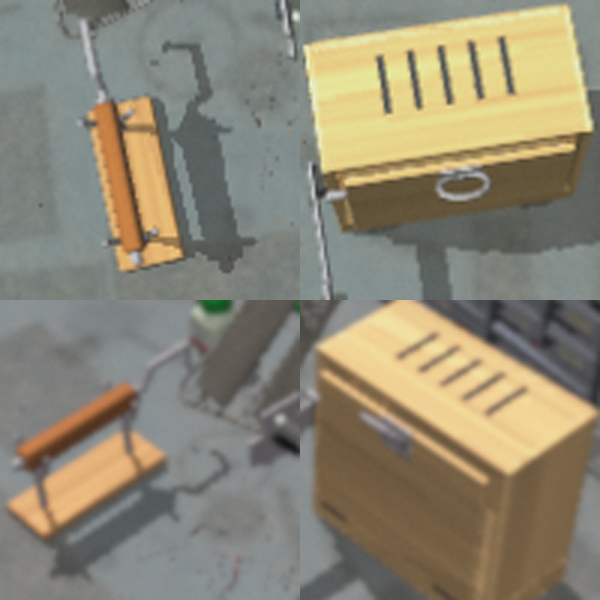

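```bash
cat > a.py <<'E'
from h import *
import pickle
T=pickle.load(open('top0.pkl','rb'));S=pickle.load(open('scene0.pkl','rb'))
P={}
for n,t,s in [('rasp end',(185,205),(251,190)),('rasp2end',(212,197),(267,195)),('ring',(289.3,161.7),(331,184)),('roofL',(241.7,156.7),(306,156.7)),('roofR',(331.7,143.3),(370.7,197.3)),('hrear',(193.8,283),(189.5,202.5)),('hfront',(185.5,234.5),(223.5,181)),('bend',(178,207),(243,165)),('rasp far',(155,68),(335,82)),('rasp2far',(184,55),(340,90)),('glue',(393,263),(311,335)),('bracket',(250,210),(270,196))]:
    r=[ray(T,*t),ray(S,*s)];p=tri(r)
    P[n]=p
    print(n,p.round(1),'err',[round(float(np.linalg.norm((np.eye(3)-np.outer(d,d))@(p-e))),1) for e,d in r])
a=P['hfront']-P['hrear'];print('pole yaw',np.arctan2(a[1],a[0]),np.linalg.norm(a))
for z in (200,):
    for c,l,r in ((T,(241.7,156.7),(331.7,143.3)),(S,(306,156.7),(370.7,197.3))):
        L=plane(c,*l,z);R=plane(c,*r,z);d=L-R;print('roof',L,R,np.linalg.norm(d),np.arctan2(-d[0],d[1]))
# masks
for n,c in (('T',T),('S',S)):
    hsv=cv2.cvtColor(c['pixels'],cv2.COLOR_RGB2HSV)
    m=cv2.inRange(hsv,(5,170,80),(14,255,255));k,l,st,ce=cv2.connectedComponentsWithStats(m)
    for i in range(1,k):
        if st[i,4]>80:
            ys,xs=np.nonzero(l==i);print(n,st[i],ce[i],cv2.minAreaRect(np.c_[xs,ys].astype(np.float32)), plane(c,*ce[i],84))
E
python3 a.py
```

```text
rasp end [632.3 431.4 -24.1] err [0.9, 0.9]
rasp2end [644.6 349.7  11.3] err [3.0, 3.0]
ring [697.9 134.5 182.5] err [3.2, 3.2]
roofL [707.7 250.1 189.6] err [0.1, 0.1]
roofR [736.6  32.5 196.6] err [1.8, 1.8]
hrear [414.  383.1  75.4] err [2.8, 2.8]
hfront [535.1 406.9  77.7] err [1.0, 1.0]
bend [607.2 424.1  91.2] err [1.2, 1.2]
rasp far [941.1 455.1 233.7] err [14.1, 14.1]
rasp2far [940.2 391.1 246.7] err [11.8, 11.8]
glue [ 454.9 -126.3   77.7] err [2.3, 2.3]
bracket [587.5 236.2 123.3] err [1.7, 1.7]
pole yaw 0.1935609840405507 123.35362908431462
roof [704.55902175 249.17975296 200.        ] [733.9131964   33.68391056 200.        ] 217.4859206078989 0.13538364914809162
roof [699.98713616 239.2720935  200.        ] [735.84431775  29.52754591 200.        ] 212.78748252128884 0.16931958725988305
T [ 29  54  18   9 106] [38.89622642 57.80188679] ((37.5, 58.0), (17.0, 8.0), 0.0) [1061.88284463  863.27161643   84.        ]
T [ 28  63  22  16 221] [37.51131222 71.46606335] ((37.00943374633789, 72.21698760986328), (22.389772415161133, 12.774532318115234), 15.945394515991211) [1017.29216424  861.51212482   84.        ]
S [370 246  31  16 181] [384.24861878 253.51933702] ((385.0000305175781, 253.00001525878906), (6.260990142822266, 33.09380340576172), 63.43495178222656) [726.04691722 -50.68769785  84.        ]
```

>>> play_rows:
  commands:
    - {"x": -0.045,"y": 0.004,"z": 0.008,"twist": -5}
    - {"x": -0.09,"y": 0.008,"z": 0.016,"twist": -11}
    - {"x": -0.135,"y": 0.011,"z": 0.024,"twist": -18}
    - {"x": -0.18,"y": 0.015,"z": 0.032,"twist": -25}
    - {"x": -0.225,"y": 0.019,"z": 0.04,"twist": -31}
    - {"x": -0.265,"y": 0.022,"z": 0.045,"twist": -34}
    - {"x": -0.282,"y": 0.023,"z": 0.05,"twist": -34}
    - {"x": -0.282,"y": 0.023,"z": 0.05,"twist": -34}

```text
time: 0.9
tool_pos: [475.2, 392.7, 200.1]
tcp_rot: [-3.141, -0.002, -2.954]
contact_force: [-0.2, 0.1, -0.3]
grip_width: 91.8
finger_force: 0.0
```

```bash
python3 - <<'E'
from h import *
import pickle
c=bot.capture('wrist');save(c,'w1.png');pickle.dump(c,open('w1.pkl','wb'));print(c['eye'],c['rotation'],c['fx'],c['k1']);o=bot.get_obs();print(o['time'],o['tool_pos'],o['tcp_rot'],o['contact_force'])
E
```

```text
[395.4209641  378.10477426 333.78105565] [2.84002742e+00 1.47057410e-03 1.75882035e+00] 346.9819474520403 0.03123826375719574
0.95 [473.75205023 393.60749364 200.69958619] [-3.14125587e+00 -2.16006019e-03 -2.95239233e+00] [-0.59904131  0.66220405  0.64207368]
```

View pics/w1.png

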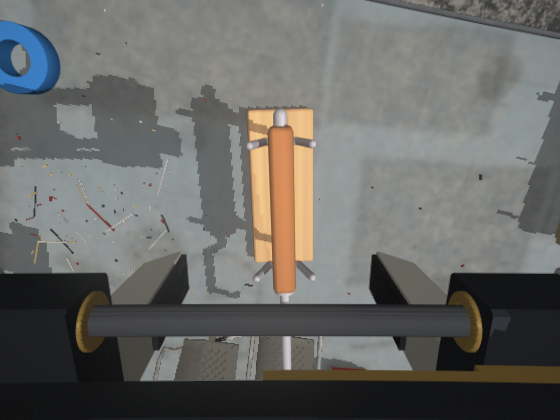

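The wrist view shows the handle from its rear end (281,126) to its front end (285,293), the fork prong tips near (250,145), (313,145), (258,277) and (312,277), and the shaft leading down the image. Now casting these onto planes.

```bash
python3 - <<'E'
from h import *
import pickle
c=pickle.load(open('w1.pkl','rb'))
hsv=cv2.cvtColor(c['pixels'],cv2.COLOR_RGB2HSV)
print(hsv[200,283],hsv[200,262])
m=cv2.inRange(hsv,(5,150,60),(13,255,255));m[310:]=0
k,l,st,ce=cv2.connectedComponentsWithStats(m);i=1+np.argmax(st[1:,4]);print(st[i])
ys,xs=np.nonzero(l==i)
def mid(r): q=xs[np.abs(ys-r)<4];return (np.percentile(q,1)+np.percentile(q,99))/2
a=plane(c,mid(140),140,87);b=plane(c,mid(280),280,87);d=b-a
print('yaw',np.arctan2(d[1],d[0]))
r=plane(c,mid(135),st[i][1],85);f=plane(c,mid(285),st[i][1]+st[i][3],89);print(r,f,(r+f)/2,np.linalg.norm(f-r))
P=[plane(c,*p,89) for p in((250,145),(313,145),(258,277),(312,277))];print(np.mean(P,0),P)
E
```

```text
[ 12 146 218] [ 18 105 240]Traceback (most recent call last):
  File "<stdin>", line 7, in <module>
    return _wrapfunc(a, 'argmax', axis=axis, out=out, **kwds)
    return bound(*args, **kwds)
ValueError: attempt to get argmax of an empty sequence
```

```bash
python3 - <<'E'
from h import *
import pickle
c=pickle.load(open('w1.pkl','rb'))
hsv=cv2.cvtColor(c['pixels'],cv2.COLOR_RGB2HSV)
m=cv2.inRange(hsv,(5,125,60),(15,255,255));m[310:]=0
k,l,st,ce=cv2.connectedComponentsWithStats(m);i=1+np.argmax(st[1:,4]);print(st[i])
ys,xs=np.nonzero(l==i)
def mid(r): q=xs[np.abs(ys-r)<4];return (np.percentile(q,1)+np.percentile(q,99))/2
a=plane(c,mid(140),140,87);b=plane(c,mid(280),280,87);d=b-a
print('yaw',np.arctan2(d[1],d[0]))
r=plane(c,mid(135),st[i][1],85);f=plane(c,mid(285),st[i][1]+st[i][3],89);print(r,f,(r+f)/2,np.linalg.norm(f-r))
P=[plane(c,*p,89) for p in((250,145),(313,145),(258,277),(312,277))];print(np.mean(P,0),np.array(P).round(1))
E
```

```text
[ 268  127   27  165 3821]
yaw 0.21506257445148397
[411.02382072 381.96396004  85.        ] [535.65148379 409.22380133  89.        ] [473.33765225 395.59388069  87.        ] 127.63680249128495
[472.58234213 396.02407744  89.        ] [[426.7 363.4  89. ]
 [418.5 406.5  89. ]
 [526.6 386.3  89. ]
 [518.6 427.9  89. ]]
```

>>> play_rows:
  commands:
    - {"x": 0.0005,"y": 0.0017,"z": 0.02,"twist": -1.5}
    - {"x": 0.0005,"y": 0.0017,"z": 0.05,"twist": -1.5}
    - {"x": 0.0005,"y": 0.0017,"z": 0.08,"twist": -1.5}
    - {"x": 0.0005,"y": 0.0017,"z": 0.105,"twist": -1.5}
    - {"x": 0.0005,"y": 0.0017,"z": 0.115,"twist": -1.5}
    - {"x": 0.0005,"y": 0.0017,"z": 0.119,"twist": -1.5}
    - {"x": 0.0005,"y": 0.0017,"z": 0.119,"twist": -1.5}
    - {"x": 0.0005,"y": 0.0017,"z": 0.119,"twist": -1.5}

```text
time: 1.75
tool_pos: [473.4, 396.4, 84.2]
tcp_rot: [3.141, 0.002, -2.924]
contact_force: [1.7, 0.3, -0.1]
grip_width: 91.8
finger_force: 0.0
```

>>> play_rows:
  commands:
    - {"x": 0,"y": 0,"z": 0,"twist": 0}
    - {"x": 0,"y": 0,"z": 0,"twist": 0}
    - {"x": 0,"y": 0,"z": 0,"twist": 0}
    - {"x": 0,"y": 0,"z": 0,"twist": 0}
    - {"x": 0,"y": 0,"z": 0,"twist": 0}
    - {"x": 0,"y": 0,"z": 0,"twist": 0}
    - {"x": 0,"y": 0,"z": 0,"twist": 0}
    - {"x": 0,"y": 0,"z": 0,"twist": 0}
  jaw: 1

```text
time: 2.55
tool_pos: [473.0, 395.7, 82.7]
tcp_rot: [3.142, -0.0, -2.924]
contact_force: [-0.0, 0.1, -0.7]
grip_width: 32.3
finger_force: 0.0
```

>>> play_rows:
  commands:
    - {"x": 0,"y": 0,"z": 0,"twist": 0}
    - {"x": 0,"y": 0,"z": 0,"twist": 0}
    - {"x": 0,"y": 0,"z": 0,"twist": 0}
    - {"x": 0,"y": 0,"z": 0,"twist": 0}
    - {"x": 0,"y": 0,"z": 0,"twist": 0}
    - {"x": 0,"y": 0,"z": -0.003,"twist": 0}
    - {"x": 0,"y": 0,"z": -0.007,"twist": 0}
    - {"x": 0,"y": 0,"z": -0.012,"twist": 0}

```text
time: 3.35
tool_pos: [473.0, 395.7, 95.0]
tcp_rot: [3.142, -0.0, -2.924]
contact_force: [-1.2, -0.1, -0.5]
grip_width: 17.5
finger_force: 30.0
```

>>> play_rows:
  commands:
    - {"x": 0,"y": 0,"z": -0.02,"twist": 0}
    - {"x": 0,"y": 0,"z": -0.045,"twist": 0}
    - {"x": 0,"y": 0,"z": -0.07,"twist": 0}
    - {"x": 0,"y": 0,"z": -0.095,"twist": 0}
    - {"x": 0,"y": 0,"z": -0.12,"twist": 0}
    - {"x": 0,"y": 0,"z": -0.145,"twist": 0}
    - {"x": 0,"y": 0,"z": -0.16,"twist": 0}
    - {"x": 0,"y": 0,"z": -0.168,"twist": 0}

```text
time: 4.15
tool_pos: [473.3, 395.9, 265.0]
tcp_rot: [3.14, 0.003, -2.924]
contact_force: [-0.0, 0.4, -1.4]
grip_width: 17.6
finger_force: 30.0
```

```bash
cat > b.py <<'E'
from h import *
import pickle
T=bot.capture('top');S=bot.capture('scene')
pickle.dump((T,S),open('c2.pkl','wb'))
o=bot.get_obs();print(o['time'],o['tool_pos'],o['tcp_rot'],o['contact_force'],o['grip_width'])
def crop(c,x,y,w,h,k): return cv2.resize(c['pixels'][y:y+h,x:x+w,::-1],None,fx=k,fy=k,interpolation=cv2.INTER_CUBIC)
cv2.imwrite('pics/m2.png',np.hstack([crop(T,140,110,190,185,3)[:, :] if 0 else crop(T,235,100,100,150,4),crop(S,295,130,100,150,4)]))
E
python3 b.py
```

```text
4.25 [473.2917543  395.84902679 263.95134035] [ 3.14075488e+00  2.18117488e-03 -2.92379865e+00] [ 0.43265515 -0.33965849 -1.3065305 ] 17.755832196817973
```

View pics/m2.png

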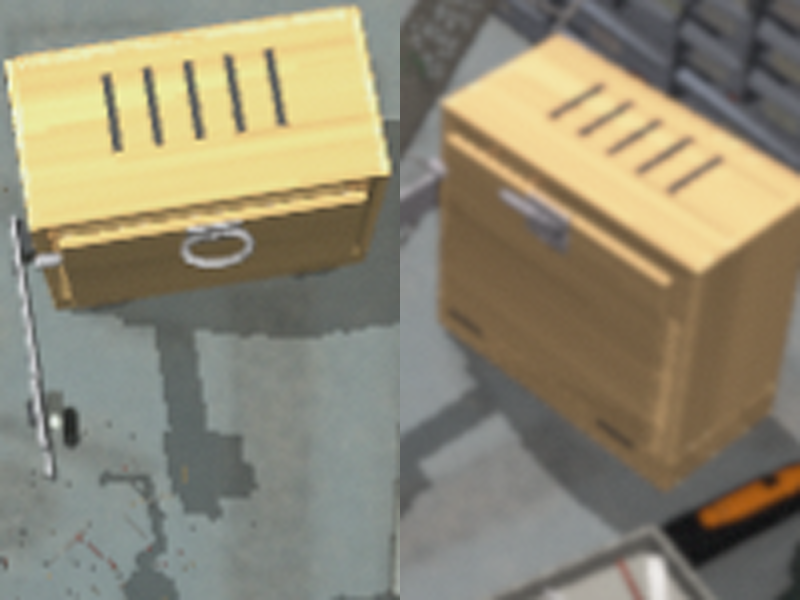

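The top crop shows the ring hole centred at crop (217,249), i.e. px (288.9,161.9), and the roof corners at (242,157.6), (332,143.4), (235.9,115) and (324,101.4). In the scene crop the ring is near px (329,184), and the hatch is shut.

```bash
python3 - <<'E'
from h import *
import pickle
T,S=pickle.load(open('c2.pkl','rb'))
t=lambda x,y:plane(T,235+(x+.5)/4-.5,100+(y+.5)/4-.5,200)
fl,fr,bl,br=t(30,232),t(390,175),t(5,62),t(357,7)
for a,b in((fl,fr),(bl,br)): d=a-b;print(a,b,np.linalg.norm(d),np.arctan2(-d[0],d[1]))
for a,b in((fl,bl),(fr,br)): d=b-a;print(np.linalg.norm(d),np.arctan2(d[1],d[0]))
r=plane(T,288.9,161.9,191);print('ring T',r,'S',plane(S,328.9,183.6,191))
print('ring edges',plane(T,235+182/4,161,194),plane(T,235+252/4,161,194))
# predicted ring from roof
yaw=.15;ex=np.array([np.cos(yaw),np.sin(yaw)]);print('ring rel. roof front mid along ex',(r[:2]-(fl+fr)[:2]/2)@ex, 'back', (r[:2]-(bl+br)[:2]/2)@ex,'side',(r[:2]-(fl+fr)[:2]/2)@[-ex[1],ex[0]])
E
```

```text
[702.24532391 248.16252774 200.        ] [733.71025333  32.67093308 200.        ] 217.77664969892464 0.1449900329092094
[810.25371143 263.64464906 200.        ] [841.83619563  48.50732845 200.        ] 217.44314205910112 0.1457603848661746
109.11236344150318 0.14237202842915914
109.27950775479704 0.14542850332599125
ring T [691.9888777  136.98337562 191.        ] S [691.62338669 130.34718798 191.        ]
ring edges [693.74414964 157.0043708  194.        ] [692.96813469 115.26514974 194.        ]
ring rel. roof front mid along ex -26.210157593109546 back -135.4039350516272 side 0.48893239313689557
```

>>> play_rows:
  commands:
    - {"x": -0.003,"y": -0.025,"z": 0,"twist": 0.5}
    - {"x": -0.006,"y": -0.068,"z": 0,"twist": 1}
    - {"x": -0.01,"y": -0.115,"z": 0,"twist": 1.7}
    - {"x": -0.014,"y": -0.162,"z": 0,"twist": 2.5}
    - {"x": -0.018,"y": -0.208,"z": 0,"twist": 3.2}
    - {"x": -0.022,"y": -0.25,"z": 0,"twist": 3.8}
    - {"x": -0.024,"y": -0.28,"z": 0,"twist": 4.2}
    - {"x": -0.0253,"y": -0.2907,"z": 0,"twist": 4.2}

```text
time: 5.05
tool_pos: [560.8, 114.3, 261.4]
tcp_rot: [-3.141, -0.002, -3.001]
contact_force: [1.0, 0.7, -1.5]
grip_width: 17.4
finger_force: 30.0
```

```bash
sed -i 's/m2.png/m3.png/;s/c2.pkl/c3.pkl/' b.py; python3 b.py
```

```text
5.15 [560.57214443 116.13568351 261.70669314] [ 3.14130922e+00 -1.67053307e-03 -2.99940518e+00] [-1.20396805  0.12779489 -1.18650899] 18.000089115579854
```

View pics/m3.png

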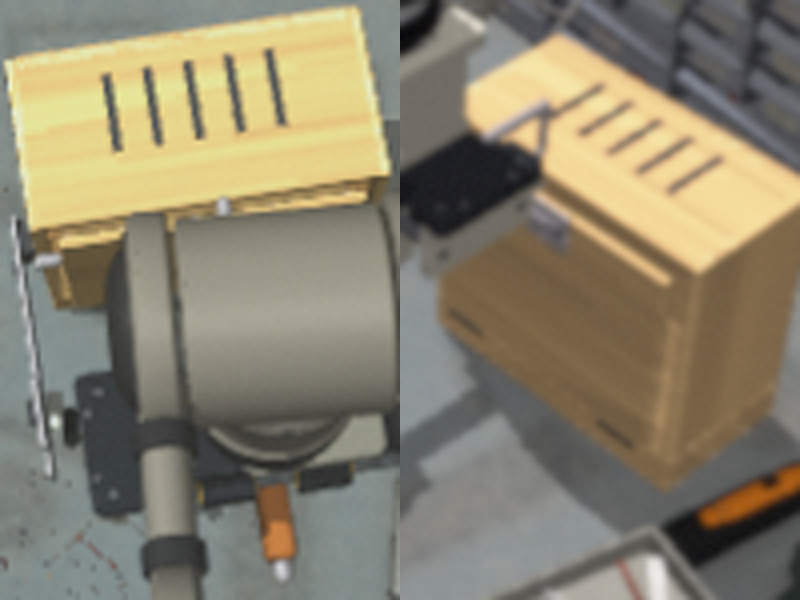

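The scene crop shows the bend at px (331.6,156.1) and the hook tip near (330.6,172.9), just above the ring. In the top view the bend tip shows at px (290.6,150.6).

```bash
python3 - <<'E'
from h import *
import pickle
T,S=pickle.load(open('c3.pkl','rb'))
p=np.array([560.6,116.5,256]);y=.142;ex=np.array([np.cos(y),np.sin(y),0]);up=np.array([0,0,1])
b=p+135*ex+18*up;tip=b-37*up
print('bend',b,proj(S,b),proj(T,b+3*ex),'tip',proj(S,tip))
print('obs tri bend',tri([ray(S,331.6,156.1),ray(T,290.6,150.6)]))
for r in ([692.5,136.5,191],[694,136.8,191],[698,137.5,191]):
  r=np.array(r);print('ring S',proj(S,r),'T',proj(T,r),'bottomwire S',proj(S,r+14*ex-14*up),'top',proj(S,r-14*ex+14*up),[proj(S,r+s*20*np.array([-ex[1],ex[0],0])) for s in(1,-1)])
E
```

```text
bend [694.24121551 135.60564094 274.        ] (np.float64(330.36366264103026), np.float64(154.99240228887018)) (np.float64(289.4419492342857), np.float64(149.42925867443563)) tip (np.float64(329.48419067562224), np.float64(167.4015983027864))
obs tri bend [695.66270614 133.2656288  271.47747588]
ring S (np.float64(327.6580814421877), np.float64(182.09521614989472)) T (np.float64(289.09795854112895), np.float64(161.69039247912414)) bottomwire S (np.float64(331.35184146345773), np.float64(183.8643264974666)) top (np.float64(323.8561556420891), np.float64(180.2741101758331)) [(np.float64(321.88419785334895), np.float64(178.16193044182745)), (np.float64(333.5482002172313), np.float64(186.10702328655458))]
ring S (np.float64(328.0744864870929), np.float64(181.8025478573165)) T (np.float64(288.9603044039352), np.float64(161.08837459667012)) bottomwire S (np.float64(331.7598879800414), np.float64(183.57465097888158)) top (np.float64(324.28124105955254), np.float64(179.9783966507828)) [(np.float64(322.30034033668187), np.float64(177.87475221860262)), (np.float64(333.964802982735), np.float64(185.80870076779797))]
ring S (np.float64(329.2069872030563), np.float64(181.0461138111474)) T (np.float64(288.6353502384841), np.float64(159.48396410733966)) bottomwire S (np.float64(332.87004049951724), np.float64(182.8259324561367)) top (np.float64(325.43694200865565), np.float64(179.21411263663282)) [(np.float64(323.43160768030697), np.float64(177.13247654395553)), (np.float64(335.09838272875044), np.float64(185.0376863336676))]
```

>>> play_rows:
  commands:
    - {"x": 0,"y": 0.001,"z": 0.003,"twist": 0}
    - {"x": 0,"y": 0.001,"z": 0.008,"twist": 0}
    - {"x": 0,"y": 0.001,"z": 0.013,"twist": 0}
    - {"x": 0,"y": 0.001,"z": 0.018,"twist": 0}
    - {"x": 0,"y": 0.001,"z": 0.022,"twist": 0}
    - {"x": 0,"y": 0.001,"z": 0.025,"twist": 0}
    - {"x": 0,"y": 0.001,"z": 0.028,"twist": 0}
    - {"x": 0,"y": 0.001,"z": 0.028,"twist": 0}

```text
time: 5.95
tool_pos: [560.3, 118.3, 234.3]
tcp_rot: [3.141, -0.001, -2.997]
contact_force: [-0.7, 0.0, -1.5]
grip_width: 17.6
finger_force: 30.0
```

>>> play_rows:
  commands:
    - {"x": 0,"y": 0,"z": 0.001,"twist": 0}
    - {"x": 0,"y": 0,"z": 0.002,"twist": 0}
    - {"x": 0,"y": 0,"z": 0.003,"twist": 0}
    - {"x": 0,"y": 0,"z": 0.004,"twist": 0}
    - {"x": 0,"y": 0,"z": 0.005,"twist": 0}
    - {"x": 0,"y": 0,"z": 0.006,"twist": 0}
    - {"x": 0,"y": 0,"z": 0.006,"twist": 0}
    - {"x": 0,"y": 0,"z": 0.006,"twist": 0}

```text
time: 6.75
tool_pos: [560.4, 118.3, 228.7]
tcp_rot: [3.142, 0.0, -2.997]
contact_force: [0.2, 0.7, -1.1]
grip_width: 17.7
finger_force: 30.0
```

```bash
cat > d.py <<'E'
from h import *
import sys,pickle
S=bot.capture('scene');pickle.dump(S,open('s4.pkl','wb'))
x,y,w,h=[int(v) for v in sys.argv[2:6]]
cv2.imwrite('pics/'+sys.argv[1],cv2.resize(S['pixels'][y:y+h,x:x+w,::-1],None,fx=6,fy=6,interpolation=cv2.INTER_CUBIC))
F=[]
for i in range(1): o=bot.get_obs();print(o['time'],o['tool_pos'],o['tcp_rot'],o['contact_force'])
E
python3 d.py s4.png 295 140 80 70
```

```text
6.8 [560.4173206  118.31575766 228.74260795] [ 3.14151028e+00  9.00906153e-05 -2.99705823e+00] [-0.14750662 -0.74767014 -1.42425828]
```

View pics/s4.png

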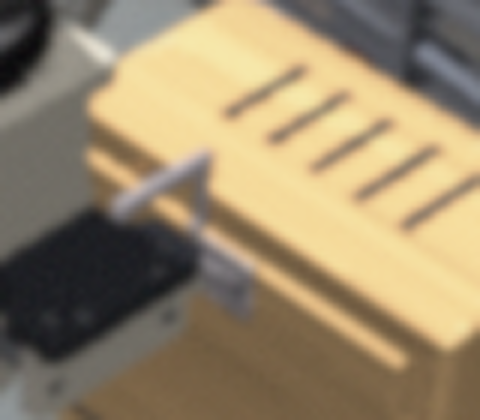

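The crop shows the hook at px (329,178), about mid-ring (ring spans px 320–337) with no contact force, so I lower further.

>>> play_rows:
  commands:
    - {"x": 0,"y": 0,"z": 0.002,"twist": 0}
    - {"x": 0,"y": 0,"z": 0.004,"twist": 0}
    - {"x": 0,"y": 0,"z": 0.007,"twist": 0}
    - {"x": 0,"y": 0,"z": 0.01,"twist": 0}
    - {"x": 0,"y": 0,"z": 0.013,"twist": 0}
    - {"x": 0,"y": 0,"z": 0.016,"twist": 0}
    - {"x": 0,"y": 0,"z": 0.018,"twist": 0}
    - {"x": 0,"y": 0,"z": 0.018,"twist": 0}

```text
time: 7.6
tool_pos: [560.2, 118.3, 210.3]
tcp_rot: [3.141, -0.001, -2.997]
contact_force: [0.4, -0.2, -0.4]
grip_width: 17.7
finger_force: 30.0
```

>>> play_rows:
  commands:
    - {"x": 0.001,"y": 0,"z": 0,"twist": 0}
    - {"x": 0.002,"y": 0,"z": 0,"twist": 0}
    - {"x": 0.003,"y": 0,"z": 0,"twist": 0}
    - {"x": 0.004,"y": 0,"z": 0,"twist": 0}
    - {"x": 0.005,"y": 0,"z": 0,"twist": 0}
    - {"x": 0.006,"y": 0,"z": 0,"twist": 0}
    - {"x": 0.007,"y": 0,"z": 0,"twist": 0}
    - {"x": 0.008,"y": 0,"z": 0,"twist": 0}

```text
time: 8.4
tool_pos: [552.4, 117.1, 210.7]
tcp_rot: [3.142, 0.0, -2.997]
contact_force: [0.9, -0.4, -1.1]
grip_width: 17.7
finger_force: 30.0
```

>>> play_rows:
  commands:
    - {"x": 0.003,"y": 0,"z": 0.0005,"twist": 0}
    - {"x": 0.006,"y": 0,"z": 0.001,"twist": 0}
    - {"x": 0.009,"y": 0,"z": 0.0018,"twist": 0}
    - {"x": 0.012,"y": 0,"z": 0.0027,"twist": 0}
    - {"x": 0.015,"y": 0,"z": 0.0035,"twist": 0}
    - {"x": 0.018,"y": 0,"z": 0.0045,"twist": 0}
    - {"x": 0.021,"y": 0,"z": 0.0055,"twist": 0}
    - {"x": 0.024,"y": 0,"z": 0.0065,"twist": 0}

```text
time: 9.2
tool_pos: [528.5, 113.7, 204.2]
tcp_rot: [3.142, 0.0, -2.997]
contact_force: [-0.1, 0.8, -1.0]
grip_width: 18.1
finger_force: 30.0
```

```bash
python3 d.py s5.png 270 130 100 90
```

```text
9.25 [527.95231905 113.61521234 203.95636799] [ 3.14149567e+00 -7.65574800e-04 -2.99706712e+00] [ 0.06345508 -0.34876633 -1.27871856]
```

View pics/s5.png

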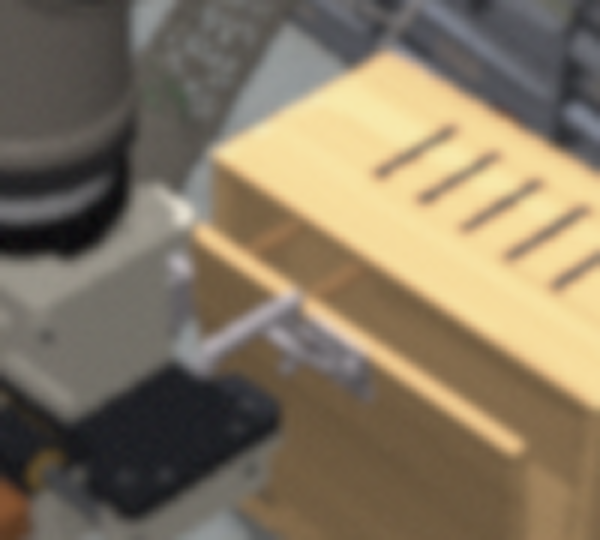

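The hatch is opening: its top edge has left the roof edge and the hook bend sits in the ring at crop (293,300). Continuing along the arc.

>>> play_rows:
  commands:
    - {"x": 0.003,"y": 0,"z": 0.0012,"twist": 0}
    - {"x": 0.006,"y": 0,"z": 0.0024,"twist": 0}
    - {"x": 0.009,"y": 0,"z": 0.0036,"twist": 0}
    - {"x": 0.012,"y": 0,"z": 0.005,"twist": 0}
    - {"x": 0.015,"y": 0,"z": 0.0064,"twist": 0}
    - {"x": 0.018,"y": 0,"z": 0.0078,"twist": 0}
    - {"x": 0.021,"y": 0,"z": 0.0093,"twist": 0}
    - {"x": 0.024,"y": 0,"z": 0.0108,"twist": 0}

```text
time: 10.05
tool_pos: [504.7, 110.2, 193.3]
tcp_rot: [3.142, 0.0, -2.997]
contact_force: [0.8, -0.6, -1.8]
grip_width: 17.5
finger_force: 30.0
```

>>> play_rows:
  commands:
    - {"x": 0.002,"y": 0,"z": 0.0012,"twist": 0}
    - {"x": 0.004,"y": 0,"z": 0.0024,"twist": 0}
    - {"x": 0.006,"y": 0,"z": 0.0036,"twist": 0}
    - {"x": 0.008,"y": 0,"z": 0.0048,"twist": 0}
    - {"x": 0.01,"y": 0,"z": 0.006,"twist": 0}
    - {"x": 0.012,"y": 0,"z": 0.0072,"twist": 0}
    - {"x": 0.014,"y": 0,"z": 0.0084,"twist": 0}
    - {"x": 0.016,"y": 0,"z": 0.0096,"twist": 0}

```text
time: 10.85
tool_pos: [489.0, 107.9, 183.7]
tcp_rot: [3.142, 0.0, -2.997]
contact_force: [0.9, -0.5, -1.0]
grip_width: 17.7
finger_force: 30.0
```

>>> play_rows:
  commands:
    - {"x": 0.0005,"y": 0,"z": 0.0003,"twist": 0}
    - {"x": 0.001,"y": 0,"z": 0.0006,"twist": 0}
    - {"x": 0.0015,"y": 0,"z": 0.001,"twist": 0}
    - {"x": 0.002,"y": 0,"z": 0.0013,"twist": 0}
    - {"x": 0.0025,"y": 0,"z": 0.0017,"twist": 0}
    - {"x": 0.003,"y": 0,"z": 0.002,"twist": 0}
    - {"x": 0.0035,"y": 0,"z": 0.0024,"twist": 0}
    - {"x": 0.004,"y": 0,"z": 0.0028,"twist": 0}

```text
time: 11.65
tool_pos: [485.2, 107.4, 181.0]
tcp_rot: [3.142, 0.0, -2.997]
contact_force: [0.6, 0.6, -0.6]
grip_width: 17.7
finger_force: 30.0
```

```bash
cat > g.py <<'E'
import numpy as np
f=lambda t:(34*np.cos(t)+170*np.sin(t)-34,170-170*np.cos(t)+34*np.sin(t))
for t in np.arange(.38,1,.04): x,z=f(t);print('%.2f dx %.1f dz %.1f slope %.2f'%(t,x,z,(170*np.sin(t)+34*np.cos(t))/(170*np.cos(t)-34*np.sin(t))))
E
python3 g.py
```

```text
0.38 dx 60.6 dz 24.7 slope 0.65
0.42 dx 66.4 dz 28.6 slope 0.71
0.46 dx 71.9 dz 32.8 slope 0.77
0.50 dx 77.3 dz 37.1 slope 0.84
0.54 dx 82.6 dz 41.7 slope 0.91
0.58 dx 87.6 dz 46.4 slope 0.98
0.62 dx 92.4 dz 51.4 slope 1.07
0.66 dx 97.1 dz 56.5 slope 1.16
0.70 dx 101.5 dz 61.9 slope 1.25
0.74 dx 105.7 dz 67.4 slope 1.36
0.78 dx 109.7 dz 73.1 slope 1.48
0.82 dx 113.5 dz 78.9 slope 1.62
0.86 dx 117.0 dz 84.9 slope 1.77
0.90 dx 120.3 dz 91.0 slope 1.95
0.94 dx 123.3 dz 97.2 slope 2.16
0.98 dx 126.1 dz 103.5 slope 2.41
```

>>> play_rows:
  commands:
    - {"x": 0.0005,"y": 0,"z": 0.0004,"twist": 0}
    - {"x": 0.001,"y": 0,"z": 0.0008,"twist": 0}
    - {"x": 0.0015,"y": 0,"z": 0.0011,"twist": 0}
    - {"x": 0.002,"y": 0,"z": 0.0015,"twist": 0}
    - {"x": 0.0025,"y": 0,"z": 0.0019,"twist": 0}
    - {"x": 0.003,"y": 0,"z": 0.0023,"twist": 0}
    - {"x": 0.0035,"y": 0,"z": 0.0027,"twist": 0}
    - {"x": 0.004,"y": 0,"z": 0.0031,"twist": 0}

```text
time: 12.45
tool_pos: [481.2, 106.8, 177.9]
tcp_rot: [3.142, 0.0, -2.997]
contact_force: [0.6, 0.3, -0.5]
grip_width: 18.0
finger_force: 30.0
```

>>> play_rows:
  commands:
    - {"x": 0.0004,"y": 0,"z": 0.0003,"twist": 0}
    - {"x": 0.0008,"y": 0,"z": 0.0006,"twist": 0}
    - {"x": 0.0012,"y": 0,"z": 0.0009,"twist": 0}
    - {"x": 0.0016,"y": 0,"z": 0.0013,"twist": 0}
    - {"x": 0.002,"y": 0,"z": 0.0016,"twist": 0}
    - {"x": 0.0024,"y": 0,"z": 0.0019,"twist": 0}
    - {"x": 0.0028,"y": 0,"z": 0.0022,"twist": 0}
    - {"x": 0.003,"y": 0,"z": 0.0025,"twist": 0}

```text
time: 13.25
tool_pos: [478.2, 106.4, 175.4]
tcp_rot: [3.142, 0.0, -2.997]
contact_force: [1.1, 0.0, -1.4]
grip_width: 17.7
finger_force: 30.0
```

>>> play_rows:
  commands:
    - {"x": 0.0004,"y": 0,"z": 0.0003,"twist": 0}
    - {"x": 0.0008,"y": 0,"z": 0.0007,"twist": 0}
    - {"x": 0.0012,"y": 0,"z": 0.001,"twist": 0}
    - {"x": 0.0016,"y": 0,"z": 0.0014,"twist": 0}
    - {"x": 0.002,"y": 0,"z": 0.0017,"twist": 0}
    - {"x": 0.0024,"y": 0,"z": 0.0021,"twist": 0}
    - {"x": 0.0028,"y": 0,"z": 0.0024,"twist": 0}
    - {"x": 0.003,"y": 0,"z": 0.0026,"twist": 0}

```text
time: 14.05
tool_pos: [475.2, 105.9, 172.8]
tcp_rot: [3.141, 0.0, -2.997]
contact_force: [0.6, -0.7, -0.9]
grip_width: 17.8
finger_force: 30.0
```

>>> play_rows:
  commands:
    - {"x": 0.0004,"y": 0,"z": 0.0004,"twist": 0}
    - {"x": 0.0008,"y": 0,"z": 0.0007,"twist": 0}
    - {"x": 0.0012,"y": 0,"z": 0.0011,"twist": 0}
    - {"x": 0.0016,"y": 0,"z": 0.0014,"twist": 0}
    - {"x": 0.002,"y": 0,"z": 0.0018,"twist": 0}
    - {"x": 0.0024,"y": 0,"z": 0.0022,"twist": 0}
    - {"x": 0.0028,"y": 0,"z": 0.0025,"twist": 0}
    - {"x": 0.003,"y": 0,"z": 0.0027,"twist": 0}

```text
time: 14.85
tool_pos: [472.3, 105.5, 170.1]
tcp_rot: [3.141, 0.0, -2.997]
contact_force: [0.2, -0.1, 0.2]
grip_width: 18.0
finger_force: 30.0
```

>>> play_rows:
  commands:
    - {"x": 0.0005,"y": 0,"z": 0.0005,"twist": 0}
    - {"x": 0.001,"y": 0,"z": 0.0009,"twist": 0}
    - {"x": 0.0015,"y": 0,"z": 0.0014,"twist": 0}
    - {"x": 0.002,"y": 0,"z": 0.0019,"twist": 0}
    - {"x": 0.0025,"y": 0,"z": 0.0023,"twist": 0}
    - {"x": 0.003,"y": 0,"z": 0.0028,"twist": 0}
    - {"x": 0.0035,"y": 0,"z": 0.0033,"twist": 0}
    - {"x": 0.0035,"y": 0,"z": 0.0033,"twist": 0}

```text
time: 15.65
tool_pos: [468.7, 105.0, 166.7]
tcp_rot: [3.142, -0.0, -2.997]
contact_force: [0.4, -0.6, -0.6]
grip_width: 17.8
finger_force: 30.0
```

```bash
python3 d.py s6.png 230 130 110 100
```

```text
15.7 [468.82119626 104.99055256 166.78931397] [ 3.14150484e+00 -2.41333859e-05 -2.99709593e+00] [-0.167181    0.15792776 -0.75071697]
```

View pics/s6.png

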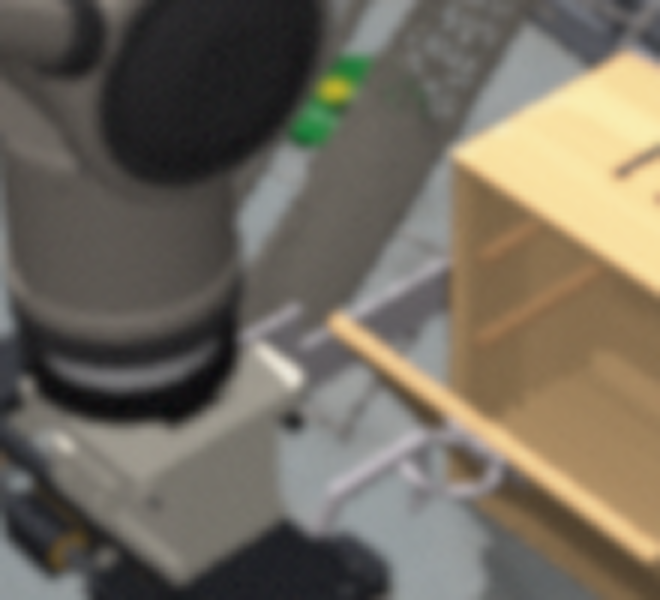

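The hatch is well open, with the hook bend in the ring at crop (425,435). The black rubber buffer shows at px (278,200), and in the top view at (252.5,206). I'll triangulate it to predict the stop angle.

```bash
python3 - <<'E'
from h import *
import pickle
S=pickle.load(open('s4.pkl','rb'));T,_=pickle.load(open('c2.pkl','rb'))
p=tri([ray(S,278.3,200),ray(T,252.5,206)]);y=.145;ex=np.array([np.cos(y),np.sin(y)]);ey=np.array([-ex[1],ex[0]])
o=np.array([694.5,137])+20*ex
q=p[:2]-o;d=-q@ex;h=p[2]-35;print(p,'own',-d,q@ey,'h',h,'r',np.hypot(d,h))
for off in (4,10,16): print(off, np.arctan2(d,h)-np.arcsin(off/np.hypot(d,h)))
E
```

```text
[604.42367802 229.91926509 103.90141244] own -95.70492220065779 104.95950820111281 h 68.90141243993735 r 117.9272520228141
4 0.9128897449585053
10 0.8619154709867858
16 0.8107188548592161
```

>>> play_rows:
  commands:
    - {"x": 0.0008,"y": 0,"z": 0.0008,"twist": 0}
    - {"x": 0.0016,"y": 0,"z": 0.0015,"twist": 0}
    - {"x": 0.0024,"y": 0,"z": 0.0023,"twist": 0}
    - {"x": 0.0032,"y": 0,"z": 0.0031,"twist": 0}
    - {"x": 0.004,"y": 0,"z": 0.0039,"twist": 0}
    - {"x": 0.0045,"y": 0,"z": 0.0044,"twist": 0}
    - {"x": 0.005,"y": 0,"z": 0.0049,"twist": 0}
    - {"x": 0.005,"y": 0,"z": 0.0049,"twist": 0}

```text
time: 16.5
tool_pos: [463.8, 104.3, 161.9]
tcp_rot: [3.142, -0.0, -2.997]
contact_force: [0.3, -0.1, -0.6]
grip_width: 17.7
finger_force: 30.0
```

>>> play_rows:
  commands:
    - {"x": 0.0006,"y": 0,"z": 0.0007,"twist": 0}
    - {"x": 0.0012,"y": 0,"z": 0.0013,"twist": 0}
    - {"x": 0.0018,"y": 0,"z": 0.002,"twist": 0}
    - {"x": 0.0024,"y": 0,"z": 0.0026,"twist": 0}
    - {"x": 0.003,"y": 0,"z": 0.0032,"twist": 0}
    - {"x": 0.0035,"y": 0,"z": 0.0038,"twist": 0}
    - {"x": 0.004,"y": 0,"z": 0.0043,"twist": 0}
    - {"x": 0.004,"y": 0,"z": 0.0043,"twist": 0}

```text
time: 17.3
tool_pos: [459.8, 103.7, 157.5]
tcp_rot: [3.141, -0.0, -2.997]
contact_force: [0.1, 0.4, -1.5]
grip_width: 17.6
finger_force: 30.0
```

>>> play_rows:
  commands:
    - {"x": 0.0005,"y": 0,"z": 0.0006,"twist": 0}
    - {"x": 0.001,"y": 0,"z": 0.0011,"twist": 0}
    - {"x": 0.0015,"y": 0,"z": 0.0017,"twist": 0}
    - {"x": 0.002,"y": 0,"z": 0.0022,"twist": 0}
    - {"x": 0.0025,"y": 0,"z": 0.0028,"twist": 0}
    - {"x": 0.003,"y": 0,"z": 0.0033,"twist": 0}
    - {"x": 0.003,"y": 0,"z": 0.0033,"twist": 0}
    - {"x": 0.003,"y": 0,"z": 0.0033,"twist": 0}

```text
time: 18.1
tool_pos: [457.0, 103.2, 154.3]
tcp_rot: [3.142, 0.0, -2.997]
contact_force: [0.2, -0.3, -1.5]
grip_width: 18.0
finger_force: 30.0
```

>>> play_rows:
  commands:
    - {"x": 0.0005,"y": 0,"z": 0.0006,"twist": 0}
    - {"x": 0.001,"y": 0,"z": 0.0012,"twist": 0}
    - {"x": 0.0015,"y": 0,"z": 0.0018,"twist": 0}
    - {"x": 0.002,"y": 0,"z": 0.0023,"twist": 0}
    - {"x": 0.0025,"y": 0,"z": 0.0029,"twist": 0}
    - {"x": 0.003,"y": 0,"z": 0.0035,"twist": 0}
    - {"x": 0.003,"y": 0,"z": 0.0035,"twist": 0}
    - {"x": 0.003,"y": 0,"z": 0.0035,"twist": 0}

```text
time: 18.9
tool_pos: [454.0, 102.8, 150.8]
tcp_rot: [3.141, 0.0, -2.997]
contact_force: [1.0, -0.0, 0.2]
grip_width: 17.6
finger_force: 30.0
```

>>> play_rows:
  commands:
    - {"x": 0.0005,"y": 0,"z": 0.0006,"twist": 0}
    - {"x": 0.001,"y": 0,"z": 0.0013,"twist": 0}
    - {"x": 0.0015,"y": 0,"z": 0.0019,"twist": 0}
    - {"x": 0.002,"y": 0,"z": 0.0025,"twist": 0}
    - {"x": 0.0025,"y": 0,"z": 0.0031,"twist": 0}
    - {"x": 0.0025,"y": 0,"z": 0.0031,"twist": 0}
    - {"x": 0.0025,"y": 0,"z": 0.0031,"twist": 0}
    - {"x": 0.0025,"y": 0,"z": 0.0031,"twist": 0}

```text
time: 19.7
tool_pos: [451.6, 102.5, 147.8]
tcp_rot: [3.142, 0.0, -2.997]
contact_force: [1.3, 0.9, -0.3]
grip_width: 17.6
finger_force: 30.0
```

>>> play_rows:
  commands:
    - {"x": 0.0005,"y": 0,"z": 0.0007,"twist": 0}
    - {"x": 0.001,"y": 0,"z": 0.0013,"twist": 0}
    - {"x": 0.0015,"y": 0,"z": 0.002,"twist": 0}
    - {"x": 0.002,"y": 0,"z": 0.0026,"twist": 0}
    - {"x": 0.002,"y": 0,"z": 0.0026,"twist": 0}
    - {"x": 0.002,"y": 0,"z": 0.0026,"twist": 0}
    - {"x": 0.002,"y": 0,"z": 0.0026,"twist": 0}
    - {"x": 0.002,"y": 0,"z": 0.0026,"twist": 0}

```text
time: 20.5
tool_pos: [449.6, 102.2, 145.1]
tcp_rot: [3.142, 0.0, -2.997]
contact_force: [0.7, 0.1, -0.9]
grip_width: 17.7
finger_force: 30.0
```

>>> play_rows:
  commands:
    - {"x": 0.0005,"y": 0,"z": 0.0007,"twist": 0}
    - {"x": 0.001,"y": 0,"z": 0.0014,"twist": 0}
    - {"x": 0.0015,"y": 0,"z": 0.0021,"twist": 0}
    - {"x": 0.002,"y": 0,"z": 0.0028,"twist": 0}
    - {"x": 0.002,"y": 0,"z": 0.0028,"twist": 0}
    - {"x": 0.002,"y": 0,"z": 0.0028,"twist": 0}
    - {"x": 0.002,"y": 0,"z": 0.0028,"twist": 0}
    - {"x": 0.002,"y": 0,"z": 0.0028,"twist": 0}

```text
time: 21.3
tool_pos: [447.6, 101.9, 142.3]
tcp_rot: [3.142, 0.0, -2.997]
contact_force: [-0.0, 0.7, -0.4]
grip_width: 17.8
finger_force: 30.0
```

>>> play_rows:
  commands:
    - {"x": 0.0005,"y": 0,"z": 0.0007,"twist": 0}
    - {"x": 0.001,"y": 0,"z": 0.0014,"twist": 0}
    - {"x": 0.0015,"y": 0,"z": 0.0022,"twist": 0}
    - {"x": 0.002,"y": 0,"z": 0.0029,"twist": 0}
    - {"x": 0.002,"y": 0,"z": 0.0029,"twist": 0}
    - {"x": 0.002,"y": 0,"z": 0.0029,"twist": 0}
    - {"x": 0.002,"y": 0,"z": 0.0029,"twist": 0}
    - {"x": 0.002,"y": 0,"z": 0.0029,"twist": 0}

```text
time: 22.1
tool_pos: [445.7, 101.6, 139.4]
tcp_rot: [3.142, 0.0, -2.997]
contact_force: [2.1, -0.9, -0.3]
grip_width: 17.8
finger_force: 30.0
```

>>> play_rows:
  commands:
    - {"x": 0.0003,"y": 0,"z": 0.0005,"twist": 0}
    - {"x": 0.0006,"y": 0,"z": 0.001,"twist": 0}
    - {"x": 0.0009,"y": 0,"z": 0.0014,"twist": 0}
    - {"x": 0.0012,"y": 0,"z": 0.0018,"twist": 0}
    - {"x": 0.0012,"y": 0,"z": 0.0018,"twist": 0}
    - {"x": 0.0012,"y": 0,"z": 0.0018,"twist": 0}
    - {"x": 0.0012,"y": 0,"z": 0.0018,"twist": 0}
    - {"x": 0.0012,"y": 0,"z": 0.0018,"twist": 0}

```text
time: 22.9
tool_pos: [445.0, 101.5, 137.9]
tcp_rot: [-3.142, 0.002, -2.997]
contact_force: [4.4, -0.4, 1.2]
grip_width: 17.6
finger_force: 30.0
```

>>> play_rows:
  commands:
    - {"x": 0.0002,"y": 0,"z": 0.0003,"twist": 0}
    - {"x": 0.0004,"y": 0,"z": 0.0006,"twist": 0}
    - {"x": 0.0006,"y": 0,"z": 0.0009,"twist": 0}
    - {"x": 0.0008,"y": 0,"z": 0.0012,"twist": 0}
    - {"x": 0.001,"y": 0,"z": 0.0014,"twist": 0}
    - {"x": 0.001,"y": 0,"z": 0.0014,"twist": 0}
    - {"x": 0.001,"y": 0,"z": 0.0014,"twist": 0}
    - {"x": 0.001,"y": 0,"z": 0.0014,"twist": 0}

```text
time: 23.7
tool_pos: [443.6, 101.2, 135.9]
tcp_rot: [-3.142, -0.0, -2.997]
contact_force: [7.3, -1.0, -2.6]
grip_width: 17.9
finger_force: 30.0
```

>>> play_rows:
  commands:
    - {"x": 0.0002,"y": 0,"z": 0.0003,"twist": 0}
    - {"x": 0.0004,"y": 0,"z": 0.0006,"twist": 0}
    - {"x": 0.0006,"y": 0,"z": 0.0009,"twist": 0}
    - {"x": 0.0008,"y": 0,"z": 0.0012,"twist": 0}
    - {"x": 0.001,"y": 0,"z": 0.0015,"twist": 0}
    - {"x": 0.001,"y": 0,"z": 0.0015,"twist": 0}
    - {"x": 0.001,"y": 0,"z": 0.0015,"twist": 0}
    - {"x": 0.001,"y": 0,"z": 0.0015,"twist": 0}

```text
time: 24.5
tool_pos: [443.4, 101.1, 134.8]
tcp_rot: [-3.141, 0.002, -2.997]
contact_force: [7.6, 0.1, -0.3]
grip_width: 17.6
finger_force: 30.0
```

>>> play_rows:
  commands:
    - {"x": 0.0002,"y": 0,"z": 0.0003,"twist": 0}
    - {"x": 0.0004,"y": 0,"z": 0.0006,"twist": 0}
    - {"x": 0.0006,"y": 0,"z": 0.0009,"twist": 0}
    - {"x": 0.0008,"y": 0,"z": 0.0012,"twist": 0}
    - {"x": 0.001,"y": 0,"z": 0.0015,"twist": 0}
    - {"x": 0.001,"y": 0,"z": 0.0015,"twist": 0}
    - {"x": 0.001,"y": 0,"z": 0.0015,"twist": 0}
    - {"x": 0.001,"y": 0,"z": 0.0015,"twist": 0}

```text
time: 25.3
tool_pos: [442.5, 100.9, 133.4]
tcp_rot: [-3.141, 0.002, -2.997]
contact_force: [7.7, 0.4, -1.6]
grip_width: 17.9
finger_force: 30.0
```

>>> play_rows:
  commands:
    - {"x": 0.0002,"y": 0,"z": 0.0003,"twist": 0}
    - {"x": 0.0004,"y": 0,"z": 0.0006,"twist": 0}
    - {"x": 0.0006,"y": 0,"z": 0.0009,"twist": 0}
    - {"x": 0.0008,"y": 0,"z": 0.0012,"twist": 0}
    - {"x": 0.001,"y": 0,"z": 0.0015,"twist": 0}
    - {"x": 0.001,"y": 0,"z": 0.0015,"twist": 0}
    - {"x": 0.001,"y": 0,"z": 0.0015,"twist": 0}
    - {"x": 0.001,"y": 0,"z": 0.0015,"twist": 0}

```text
time: 26.1
tool_pos: [440.9, 100.8, 131.6]
tcp_rot: [-3.142, 0.001, -2.997]
contact_force: [7.2, -0.0, -1.9]
grip_width: 18.1
finger_force: 30.0
```

>>> play_rows:
  commands:
    - {"x": 0.0002,"y": 0,"z": 0.0003,"twist": 0}
    - {"x": 0.0004,"y": 0,"z": 0.0006,"twist": 0}
    - {"x": 0.0006,"y": 0,"z": 0.001,"twist": 0}
    - {"x": 0.0008,"y": 0,"z": 0.0013,"twist": 0}
    - {"x": 0.001,"y": 0,"z": 0.0016,"twist": 0}
    - {"x": 0.001,"y": 0,"z": 0.0016,"twist": 0}
    - {"x": 0.001,"y": 0,"z": 0.0016,"twist": 0}
    - {"x": 0.001,"y": 0,"z": 0.0016,"twist": 0}

```text
time: 26.9
tool_pos: [439.5, 100.6, 129.8]
tcp_rot: [-3.142, -0.0, -2.997]
contact_force: [5.9, 0.8, -2.8]
grip_width: 17.7
finger_force: 30.0
```

>>> play_rows:
  commands:
    - {"x": 0.0002,"y": 0,"z": 0.0003,"twist": 0}
    - {"x": 0.0004,"y": 0,"z": 0.0007,"twist": 0}
    - {"x": 0.0006,"y": 0,"z": 0.001,"twist": 0}
    - {"x": 0.0008,"y": 0,"z": 0.0013,"twist": 0}
    - {"x": 0.001,"y": 0,"z": 0.0017,"twist": 0}
    - {"x": 0.001,"y": 0,"z": 0.0017,"twist": 0}
    - {"x": 0.001,"y": 0,"z": 0.0017,"twist": 0}
    - {"x": 0.001,"y": 0,"z": 0.0017,"twist": 0}

```text
time: 27.7
tool_pos: [438.0, 100.4, 127.8]
tcp_rot: [3.142, -0.002, -2.997]
contact_force: [6.2, -0.8, -3.8]
grip_width: 17.5
finger_force: 30.0
```

>>> play_rows:
  commands:
    - {"x": 0.0002,"y": 0,"z": 0.0003,"twist": 0}
    - {"x": 0.0004,"y": 0,"z": 0.0007,"twist": 0}
    - {"x": 0.0006,"y": 0,"z": 0.001,"twist": 0}
    - {"x": 0.0008,"y": 0,"z": 0.0014,"twist": 0}
    - {"x": 0.001,"y": 0,"z": 0.0017,"twist": 0}
    - {"x": 0.001,"y": 0,"z": 0.0017,"twist": 0}
    - {"x": 0.001,"y": 0,"z": 0.0017,"twist": 0}
    - {"x": 0.001,"y": 0,"z": 0.0017,"twist": 0}

```text
time: 28.5
tool_pos: [436.8, 100.2, 126.1]
tcp_rot: [3.141, -0.002, -2.997]
contact_force: [4.4, -0.3, -3.9]
grip_width: 17.9
finger_force: 30.0
```

>>> play_rows:
  commands:
    - {"x": 0.0002,"y": 0,"z": 0.0003,"twist": 0}
    - {"x": 0.0004,"y": 0,"z": 0.0006,"twist": 0}
    - {"x": 0.0006,"y": 0,"z": 0.0009,"twist": 0}
    - {"x": 0.0008,"y": 0,"z": 0.0012,"twist": 0}
    - {"x": 0.001,"y": 0,"z": 0.0015,"twist": 0}
    - {"x": 0.001,"y": 0,"z": 0.0015,"twist": 0}
    - {"x": 0.001,"y": 0,"z": 0.0015,"twist": 0}
    - {"x": 0.001,"y": 0,"z": 0.0015,"twist": 0}

```text
time: 29.3
tool_pos: [436.2, 100.3, 125.2]
tcp_rot: [3.141, -0.001, -2.997]
contact_force: [-0.9, -0.1, -0.9]
grip_width: 18.0
finger_force: 30.0
```

```bash
python3 d.py s7.png 230 150 110 100
```

```text
29.35 [436.22804342 100.32555605 125.2127019 ] [ 3.14143149e+00 -4.55757819e-04 -2.99692203e+00] [-0.3909459  -0.79956068 -0.20432623]
```

View pics/s7.png

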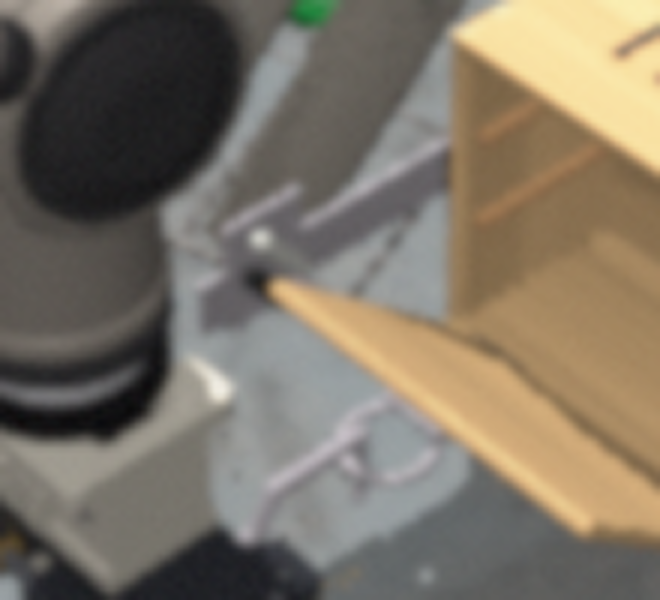

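The crop shows the hatch edge past the catch pin at (260,240) and lying at the black buffer (258,280). The hook is still in the ring at (355,435). The drop in force fits a click; I pull on to the buffer to be sure.

>>> play_rows:
  commands:
    - {"x": 0.0003,"y": 0,"z": 0.0005,"twist": 0}
    - {"x": 0.0006,"y": 0,"z": 0.0011,"twist": 0}
    - {"x": 0.0009,"y": 0,"z": 0.0016,"twist": 0}
    - {"x": 0.0012,"y": 0,"z": 0.0022,"twist": 0}
    - {"x": 0.0015,"y": 0,"z": 0.0027,"twist": 0}
    - {"x": 0.0015,"y": 0,"z": 0.0027,"twist": 0}
    - {"x": 0.0015,"y": 0,"z": 0.0027,"twist": 0}
    - {"x": 0.0015,"y": 0,"z": 0.0027,"twist": 0}

```text
time: 30.15
tool_pos: [435.4, 100.1, 122.7]
tcp_rot: [-3.142, 0.001, -2.997]
contact_force: [2.8, 0.0, 0.3]
grip_width: 17.9
finger_force: 30.0
```

>>> play_rows:
  commands:
    - {"x": 0.0003,"y": 0,"z": 0.0005,"twist": 0}
    - {"x": 0.0006,"y": 0,"z": 0.001,"twist": 0}
    - {"x": 0.0009,"y": 0,"z": 0.0015,"twist": 0}
    - {"x": 0.0012,"y": 0,"z": 0.002,"twist": 0}
    - {"x": 0.0012,"y": 0,"z": 0.002,"twist": 0}
    - {"x": 0.0012,"y": 0,"z": 0.002,"twist": 0}
    - {"x": 0.0012,"y": 0,"z": 0.002,"twist": 0}
    - {"x": 0.0012,"y": 0,"z": 0.002,"twist": 0}

```text
time: 30.95
tool_pos: [434.5, 99.9, 120.8]
tcp_rot: [-3.142, 0.002, -2.997]
contact_force: [4.5, 0.5, 1.7]
grip_width: 17.9
finger_force: 30.0
```

>>> play_rows:
  commands:
    - {"x": 0.0004,"y": 0,"z": 0.0004,"twist": 0}
    - {"x": 0.0008,"y": 0,"z": 0.0008,"twist": 0}
    - {"x": 0.0011,"y": 0,"z": 0.0012,"twist": 0}
    - {"x": 0.0014,"y": 0,"z": 0.0016,"twist": 0}
    - {"x": 0.0014,"y": 0,"z": 0.0016,"twist": 0}
    - {"x": 0.0014,"y": 0,"z": 0.0016,"twist": 0}
    - {"x": 0.0014,"y": 0,"z": 0.0016,"twist": 0}
    - {"x": 0.0014,"y": 0,"z": 0.0016,"twist": 0}

```text
time: 31.75
tool_pos: [433.8, 99.8, 119.5]
tcp_rot: [-3.141, 0.004, -2.997]
contact_force: [6.5, 0.9, 0.8]
grip_width: 17.6
finger_force: 30.0
```

>>> play_rows:
  commands:
    - {"x": 0.0005,"y": 0,"z": 0.0003,"twist": 0}
    - {"x": 0.001,"y": 0,"z": 0.0006,"twist": 0}
    - {"x": 0.0014,"y": 0,"z": 0.0009,"twist": 0}
    - {"x": 0.0018,"y": 0,"z": 0.0012,"twist": 0}
    - {"x": 0.0018,"y": 0,"z": 0.0012,"twist": 0}
    - {"x": 0.0018,"y": 0,"z": 0.0012,"twist": 0}
    - {"x": 0.0018,"y": 0,"z": 0.0012,"twist": 0}
    - {"x": 0.0018,"y": 0,"z": 0.0012,"twist": 0}

```text
time: 32.55
tool_pos: [433.3, 99.6, 118.6]
tcp_rot: [-3.141, 0.006, -2.997]
contact_force: [10.9, 1.8, 1.8]
grip_width: 17.8
finger_force: 30.0
```

>>> play_rows:
  commands:
    - {"x": 0.0003,"y": 0,"z": 0.0002,"twist": 0}
    - {"x": 0.0005,"y": 0,"z": 0.0003,"twist": 0}
    - {"x": 0.0007,"y": 0,"z": 0.0004,"twist": 0}
    - {"x": 0.0008,"y": 0,"z": 0.0004,"twist": 0}
    - {"x": 0.0008,"y": 0,"z": 0.0004,"twist": 0}
    - {"x": 0.0008,"y": 0,"z": 0.0004,"twist": 0}
    - {"x": 0.0008,"y": 0,"z": 0.0004,"twist": 0}
    - {"x": 0.0008,"y": 0,"z": 0.0004,"twist": 0}

```text
time: 33.35
tool_pos: [433.1, 99.6, 118.4]
tcp_rot: [-3.141, 0.008, -2.997]
contact_force: [11.2, 1.9, -0.1]
grip_width: 17.8
finger_force: 30.0
```

>>> play_rows:
  commands:
    - {"x": -0.001,"y": 0,"z": -0.0008,"twist": 0}
    - {"x": -0.002,"y": 0,"z": -0.0016,"twist": 0}
    - {"x": -0.003,"y": 0,"z": -0.0026,"twist": 0}
    - {"x": -0.004,"y": 0,"z": -0.0036,"twist": 0}
    - {"x": -0.005,"y": 0,"z": -0.0048,"twist": 0}
    - {"x": -0.006,"y": 0,"z": -0.006,"twist": 0}
    - {"x": -0.0072,"y": 0,"z": -0.007,"twist": 0}
    - {"x": -0.0085,"y": 0,"z": -0.008,"twist": 0}

```text
time: 34.15
tool_pos: [436.9, 100.5, 124.8]
tcp_rot: [3.141, -0.004, -2.997]
contact_force: [-0.2, 0.2, -2.1]
grip_width: 17.8
finger_force: 30.0
```

>>> play_rows:
  commands:
    - {"x": -0.0015,"y": 0,"z": -0.002,"twist": 0}
    - {"x": -0.003,"y": 0,"z": -0.004,"twist": 0}
    - {"x": -0.0045,"y": 0,"z": -0.006,"twist": 0}
    - {"x": -0.006,"y": 0,"z": -0.008,"twist": 0}
    - {"x": -0.006,"y": 0,"z": -0.008,"twist": 0}
    - {"x": -0.006,"y": 0,"z": -0.008,"twist": 0}
    - {"x": -0.006,"y": 0,"z": -0.008,"twist": 0}
    - {"x": -0.006,"y": 0,"z": -0.008,"twist": 0}

```text
time: 34.95
tool_pos: [444.1, 101.4, 133.2]
tcp_rot: [3.141, -0.0, -2.997]
contact_force: [0.1, -0.1, -1.2]
grip_width: 17.8
finger_force: 30.0
```

```bash
python3 d.py s8.png 230 150 110 100
```

```text
35.0 [444.12130918 101.37515848 133.25632574] [ 3.14152399e+00 -1.57870582e-04 -2.99712416e+00] [ 0.26702323 -0.05603557 -0.70850116]
```

View pics/s8.png

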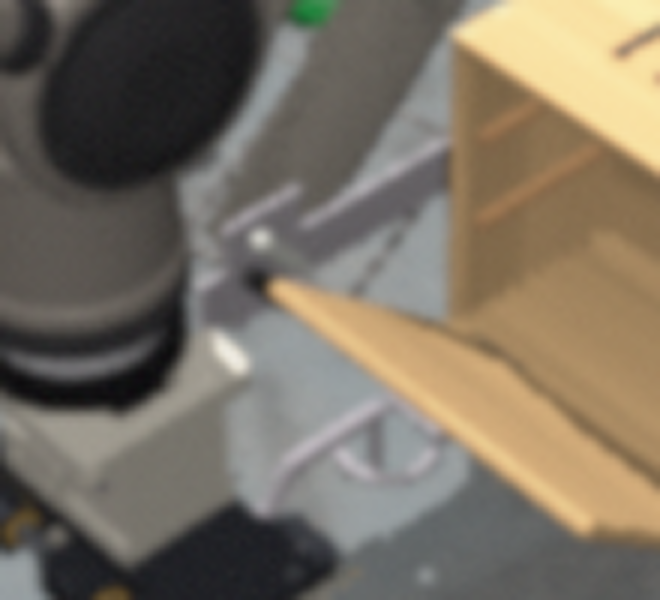

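The hatch holds on its catch with no pull (edge at the buffer) and the hook is slack in the middle of the ring. Lifting straight out.

>>> play_rows:
  commands:
    - {"x": 0,"y": 0,"z": -0.003,"twist": 0}
    - {"x": 0,"y": 0,"z": -0.006,"twist": 0}
    - {"x": 0,"y": 0,"z": -0.009,"twist": 0}
    - {"x": 0,"y": 0,"z": -0.012,"twist": 0}
    - {"x": 0,"y": 0,"z": -0.016,"twist": 0}
    - {"x": 0,"y": 0,"z": -0.02,"twist": 0}
    - {"x": 0,"y": 0,"z": -0.024,"twist": 0}
    - {"x": 0,"y": 0,"z": -0.028,"twist": 0}

```text
time: 35.8
tool_pos: [444.2, 101.4, 161.7]
tcp_rot: [3.142, 0.0, -2.997]
contact_force: [0.6, 0.9, -1.1]
grip_width: 17.9
finger_force: 30.0
```

>>> play_rows:
  commands:
    - {"x": 0,"y": 0,"z": -0.005,"twist": 0}
    - {"x": 0,"y": 0,"z": -0.015,"twist": 0}
    - {"x": 0,"y": 0,"z": -0.027,"twist": 0}
    - {"x": 0,"y": 0,"z": -0.042,"twist": 0}
    - {"x": 0,"y": 0,"z": -0.06,"twist": 0}
    - {"x": 0,"y": 0,"z": -0.075,"twist": 0}
    - {"x": 0,"y": 0,"z": -0.085,"twist": 0}
    - {"x": 0,"y": 0,"z": -0.085,"twist": 0}

```text
time: 36.6
tool_pos: [444.9, 101.4, 247.8]
tcp_rot: [-3.141, 0.003, -2.997]
contact_force: [0.1, 0.5, -1.0]
grip_width: 17.6
finger_force: 30.0
```

```bash
cat > e.py <<'E'
from h import *
import pickle
T=bot.capture('top');S=bot.capture('scene');pickle.dump((T,S),open('c9.pkl','wb'))
o=bot.get_obs();p=o['tool_pos'];psi=o['tcp_rot'][2];print(o['time'],p,o['tcp_rot'],o['contact_force'])
d=np.array([472.8,395.8])-p[:2];print('tool d',d@[np.cos(psi),np.sin(psi)],d@[np.sin(psi),-np.cos(psi)],'twist',-np.degrees((np.pi+.216-.0007-psi+np.pi)%(2*np.pi)-np.pi))
k=4
cv2.imwrite('pics/m9.png',np.hstack([cv2.resize(c['pixels'][y:y+140,x:x+100,::-1],None,fx=4,fy=4,interpolation=cv2.INTER_CUBIC) for c,x,y in((T,235,110),(S,240,130))]))
E
python3 e.py
```

```text
36.7 [444.00725968 101.3900802  246.11561104] [ 3.14148184e+00 -2.07284466e-04 -2.99712850e+00] [ 0.16191361 -0.22692353 -0.74090743]
tool d -70.87670679482805 287.19804178629107 twist -4.058595154547089
```

>>> play_rows:
  commands:
    - {"x": -0.008,"y": 0.028,"z": 0,"twist": -0.5}
    - {"x": -0.018,"y": 0.072,"z": 0,"twist": -1}
    - {"x": -0.029,"y": 0.118,"z": 0,"twist": -1.7}
    - {"x": -0.041,"y": 0.165,"z": 0,"twist": -2.5}
    - {"x": -0.052,"y": 0.21,"z": 0,"twist": -3.2}
    - {"x": -0.062,"y": 0.25,"z": 0,"twist": -3.8}
    - {"x": -0.069,"y": 0.278,"z": 0,"twist": -4.2}
    - {"x": -0.071,"y": 0.287,"z": 0,"twist": -4.2}

```text
time: 37.5
tool_pos: [472.4, 398.1, 244.4]
tcp_rot: [-3.141, -0.002, -2.921]
contact_force: [0.1, -0.8, -0.4]
grip_width: 18.0
finger_force: 30.0
```

>>> play_rows:
  commands:
    - {"x": 0,"y": 0,"z": 0.01,"twist": 0}
    - {"x": 0,"y": 0,"z": 0.03,"twist": 0}
    - {"x": 0,"y": 0,"z": 0.055,"twist": 0}
    - {"x": 0,"y": 0,"z": 0.08,"twist": 0}
    - {"x": 0,"y": 0,"z": 0.1,"twist": 0}
    - {"x": 0,"y": 0,"z": 0.11,"twist": 0}
    - {"x": 0,"y": 0,"z": 0.11,"twist": 0}
    - {"x": 0,"y": 0,"z": 0.11,"twist": 0}

```text
time: 38.3
tool_pos: [473.6, 395.1, 136.9]
tcp_rot: [3.141, 0.001, -2.925]
contact_force: [-0.0, -0.4, -0.1]
grip_width: 17.5
finger_force: 30.0
```

```bash
sed -i "s/100,::-1\],None,fx=4,fy=4/190,::-1],None,fx=2.1,fy=4/;" e.py; python3 - <<'E'
from h import *
import pickle
T=bot.capture('top');S=bot.capture('scene');W=bot.capture('wrist')
o=bot.get_obs();p=o['tool_pos'];print(o['time'],p,o['tcp_rot'],o['contact_force'])
r=lambda c,x,y,w,h,k:cv2.resize(c['pixels'][y:y+h,x:x+w,::-1],None,fx=k,fy=k,interpolation=cv2.INTER_CUBIC)
a=np.vstack([r(T,230,110,100,75,4),r(S,170,140,100,75,4)]);b=cv2.resize(W['pixels'][:,:,::-1],(400,300))
b=np.vstack([b,r(T,150,200,100,75,4)])
cv2.imwrite('pics/m10.png',np.hstack([a,b]))
y=o['tcp_rot'][2]+np.pi;g=p-[0,0,6];bend=g+[135*np.cos(y),135*np.sin(y),18];print('pred bend S',proj(S,bend),'T',proj(T,bend),'rear S',proj(S,g-[77*np.cos(y),77*np.sin(y),0]))
E
```

```text
38.45 [473.72733752 395.77681459 137.61453253] [ 3.14081403e+00  2.15428852e-03 -2.92397417e+00] [ 0.42562355  0.83427065 -0.91634473]
pred bend S (np.float64(240.32063950753997), np.float64(148.96774873473868)) T (np.float64(172.59689911558), np.float64(202.9154928391671)) rear S (np.float64(180.21965067340267), np.float64(190.2395638911011))
```

View pics/m10.png

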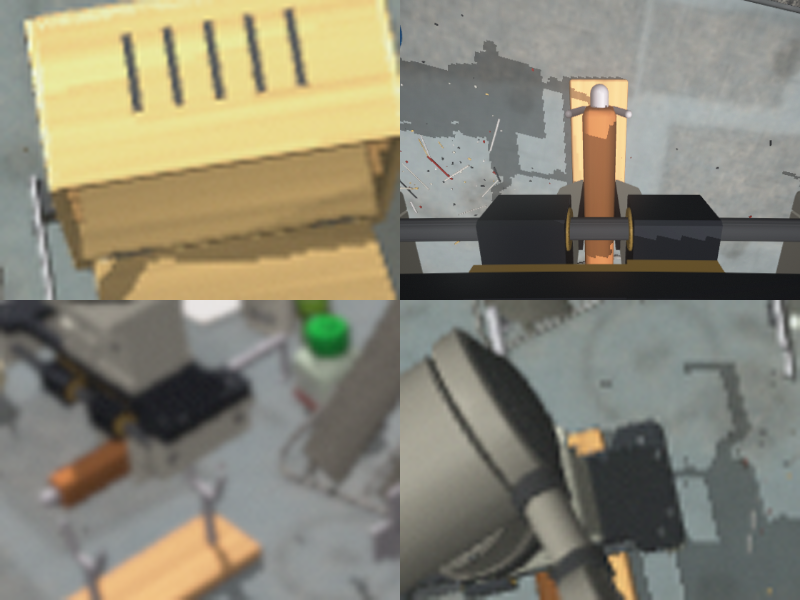

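The hatch stays open in the top view, and the pole is level and aligned above the forks (rear end at scene px (181.7,188.7), bend at (240,149.5), within about 2 px of prediction). Lowering it in.

>>> play_rows:
  commands:
    - {"x": 0,"y": 0,"z": 0.008,"twist": 0}
    - {"x": 0,"y": 0,"z": 0.018,"twist": 0}
    - {"x": 0,"y": 0,"z": 0.028,"twist": 0}
    - {"x": 0,"y": 0,"z": 0.036,"twist": 0}
    - {"x": 0,"y": 0,"z": 0.043,"twist": 0}
    - {"x": 0,"y": 0,"z": 0.048,"twist": 0}
    - {"x": 0,"y": 0,"z": 0.051,"twist": 0}
    - {"x": 0,"y": 0,"z": 0.052,"twist": 0}

```text
time: 39.25
tool_pos: [473.1, 395.6, 84.0]
tcp_rot: [-3.142, -0.0, -2.924]
contact_force: [-0.5, -0.5, -1.4]
grip_width: 18.3
finger_force: 30.0
```

>>> play_rows:
  commands:
    - {"x": 0,"y": 0,"z": 0.0003,"twist": 0}
    - {"x": 0,"y": 0,"z": 0.0006,"twist": 0}
    - {"x": 0,"y": 0,"z": 0.0006,"twist": 0}
    - {"x": 0,"y": 0,"z": 0.0006,"twist": 0}
    - {"x": 0,"y": 0,"z": 0.0006,"twist": 0}
    - {"x": 0,"y": 0,"z": 0.0006,"twist": 0}
    - {"x": 0,"y": 0,"z": 0.0006,"twist": 0}
    - {"x": 0,"y": 0,"z": 0.0006,"twist": 0}

```text
time: 40.05
tool_pos: [473.2, 395.6, 83.7]
tcp_rot: [3.142, 0.0, -2.924]
contact_force: [1.5, 0.7, -2.0]
grip_width: 17.8
finger_force: 30.0
```

>>> play_rows:
  commands:
    - {"x": 0,"y": 0,"z": 0.0005,"twist": 0}
    - {"x": 0,"y": 0,"z": 0.0005,"twist": 0}
    - {"x": 0,"y": 0,"z": 0.0005,"twist": 0}
    - {"x": 0,"y": 0,"z": 0.0005,"twist": 0}
    - {"x": 0,"y": 0,"z": 0.0005,"twist": 0}
    - {"x": 0,"y": 0,"z": 0.0005,"twist": 0}
    - {"x": 0,"y": 0,"z": 0.0005,"twist": 0}
    - {"x": 0,"y": 0,"z": 0.0005,"twist": 0}
  jaw: 0.3

```text
time: 40.85
tool_pos: [473.2, 395.6, 83.3]
tcp_rot: [3.142, 0.0, -2.924]
contact_force: [-0.4, 0.6, -0.5]
grip_width: 64.1
finger_force: 0.0
```

>>> play_rows:
  commands:
    - {"x": 0,"y": 0,"z": -0.005,"twist": 0}
    - {"x": 0,"y": 0,"z": -0.015,"twist": 0}
    - {"x": 0,"y": 0,"z": -0.03,"twist": 0}
    - {"x": 0,"y": 0,"z": -0.05,"twist": 0}
    - {"x": 0,"y": 0,"z": -0.075,"twist": 0}
    - {"x": 0,"y": 0,"z": -0.1,"twist": 0}
    - {"x": 0,"y": 0,"z": -0.12,"twist": 0}
    - {"x": 0,"y": 0,"z": -0.12,"twist": 0}

```text
time: 41.65
tool_pos: [474.5, 396.5, 207.5]
tcp_rot: [3.139, 0.007, -2.924]
contact_force: [0.9, 0.4, -0.7]
grip_width: 64.3
finger_force: 0.0
```

```bash
python3 - <<'E'
from h import *
import pickle
c=bot.capture('wrist')
hsv=cv2.cvtColor(c['pixels'],cv2.COLOR_RGB2HSV)
m=cv2.inRange(hsv,(5,125,60),(15,255,255));m[310:]=0
k,l,st,ce=cv2.connectedComponentsWithStats(m);i=1+np.argmax(st[1:,4]);print(st[i])
ys,xs=np.nonzero(l==i)
def mid(r): q=xs[np.abs(ys-r)<4];return (np.percentile(q,1)+np.percentile(q,99))/2
t,b_=st[i][1],st[i][1]+st[i][3]
a=plane(c,mid(t+12),t+12,87);b=plane(c,mid(b_-12),b_-12,87);d=b-a
print('yaw',np.arctan2(d[1],d[0]))
r=plane(c,mid(t+8),t,85);f=plane(c,mid(b_-8),b_,89);print(r,f,(r+f)/2,np.linalg.norm(f-r))
o=bot.get_obs();print(o['time'],o['tool_pos'],o['contact_force'],o['grip_width'])
cv2.imwrite('pics/w11.png',c['pixels'][:,:,::-1])
E
```

```text
[ 268  125   25  161 3687]
yaw 0.21990333949793944
[410.64899921 384.51020431  85.        ] [535.19106075 412.3169679   89.        ] [472.92002998 398.4135861   87.        ] 127.67122304230695
41.7 [473.71739837 396.04523946 205.25584237] [ 0.29557079 -0.50728275  0.1357387 ] 64.0944663329516
```

View pics/w11.png

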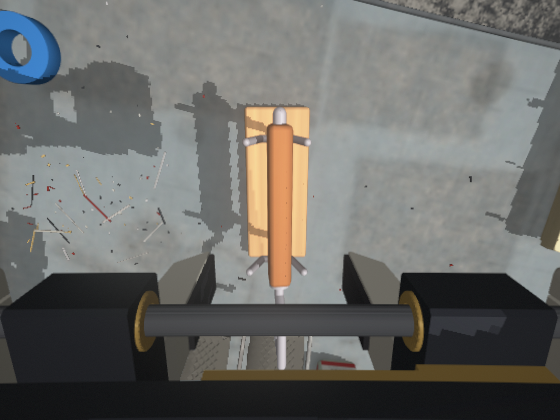

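The pole lies in both forks as before (handle from (281,125) to (280,286) between the prongs), clear of the gripper. Its measured centre is within about 3 mm of the start. Handing in.

```bash
python3 -c "
from plant import bot
print(bot.close_job())"
```

```text
the job is handed in; nothing more can be done
None
```

The hatch was drawn down past its catch and stayed open in the last view I took of it. The pull peaked at about 11.4 N in the readings, under the ring's 18 N. The pole is back in both forks about 3 mm from where it lay, the bottles and tape were never approached, and the job was handed in at about 42 s; the hand-in gave no verdict.

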